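# Park the findings box in the free lane

## Robot

A 6-joint arm with a two-finger parallel gripper is mounted at the origin on the work surface. World frame = base frame: x ahead of the robot, y to its left, z up, the work surface at z = 0. Lengths are in m, angles in rad, forces in N, time in s.
With the tool pointing down it reaches from about 0.375 to 0.925 m from the base axis. Payload 5.7 kg.
Tool frame: the origin (TCP) lies midway between the tips of the shut fingers; the grasp point (between the pads) lies 19 mm behind it; z points along the fingers, y is the line along which they close (so a half turn about z gives the same grasp; the last joint's range is limited). The gripper opens to 88 mm and grips with 3 to 60 N. Pads are 20 mm wide; open, the fingers measure 115 mm over their backs; the gripper's body (75 mm by 178 mm) begins 61 mm behind the grasp point.
Start: joints at [1.009, 0.359, 1.51, -0, 1.272, -0.115], TCP at [0.259, 0.541, 0.194] pointing down, gripper open.
Joint ranges: [-2.97, 2.97], [-1.01, 2.36], [0.21, 2.38], [-0.96, 4.11], [0.2, 2.71], [-2.98, 2.98]. Speed limits (rad/s): [2.39, 2.39, 3.14, 3.14, 3.14, 3.14].

## Interface

Orientations are given as a unit quaternion [w, x, y, z].
In Python, from station import manip gives the robot as it stands.
- The arm moves only by the tool jog_arm, never from a script. Its argument "deltas" is a list of rows, each a list of 7 numbers: the finger opening in m, from 0 to 0.0878, then the shift along the tool's x, y, z in m, then the turn, a rotation vector about the tool's x, y, z in rad. In form: [[claw, tx, ty, tz, ax, ay, az], ...]. A call has 1 to 20 rows; each row is the pose to reach, as a shift and turn from the pose commanded when the call began, along the tool's axes at that moment; what a row does not reach only later rows make up. A row lasts 1/10 s, in which the tool goes at most 50 mm and 8.59 degrees, less where a joint would pass 70% of its speed; a pose out of reach is approached as far as the arm can. A call with a gripper value outside its range is refused whole. The fingers move at their own pace and stop on an object; the grip force is fixed at half the most. Time passes only in rows, so rows that repeat a pose let the fingers close. It gives the time, the measured TCP pose, the force, the opening and the grip force at its end, in the units of the state.
- manip.sense(): the state, without advancing time (a new reading comes with each control period).
- manip.capture(name): name is "side" or "top"; returns a dict with "frame" (400x640x3 uint8, red, green, blue), "mtx" (3x3 intrinsics, pixels), "rvec" (rotation vector, rad) and "tvec" (3), from world to camera coordinates, as OpenCV has them. Camera axes: x right, y down, z forward; pixel columns grow to the right and rows downward; lengths in m; the calibration is good to about 2 mm. A picture is of the moment at which its call begins. There is no depth.
- manip.sign_off(): hands the job in; it is judged then, once.
The state is a dict: "clock": time; "joint_pos": joint angles; "qd": joint speeds; "effort": joint torques, N m; "position": TCP position; "tcp_rot": TCP orientation; "wrist_force": force on the tool from outside, world axes, zero at the start; "torque": the same for the moment, N m; "width": opening from 0.0 (shut) to 1.0 (fully open); "grasp_force": force on a finger pad.
Only numpy, scipy, OpenCV 4.12 (cv2) and the standard library are available. Lean on these libraries where they do the work, as an engineer would, in place of code of your own. Each camera call takes 0.05 s, during which the arm holds its last target. There are 200 camera calls.

## Task

Push the red findings box across the bench into the free lane of the parking rack (the lane with the green felt; the blue box is parked in the other) and on until it is fully home against the wooden end stop, sliding it between the steel guide rails without letting it touch any of them. Only push it from outside with the fingers: never take it between them, lift it off the bench or tip it, and the blue box and the other things on the bench stay where they are.

Things in the scene. Friction and masses are not known exactly. Their poses are not given: they have to be found in the camera images.
- red_box: Red findings box with a clear flat lid, beads inside; a closed rigid cuboid 70 (x) x 90 (y) x 42 (z, height) mm, about 0.25 kg, loose on the bench. Origin: centre of its underside. It starts outside the rack, in front of the lane mouths, turned up to 0.3 rad from the lanes.
- blue_box: Blue findings box of the same size (70 x 90 x 42 mm), parked in the other lane. Origin: centre of its underside. Leave it.
- rails: Fixed rack: three parallel dark steel rails, each 6 wide (x) x 200 long (y) x 12 mm high, at x = -96, 0 and +96 mm of this body. Origin: under the middle rail's centre. Two lanes between them, 90 mm clear, centre lines x = -48 and +48 mm, floor = bench, open at y = +100 mm, closed by the stop at y = -100 mm: boxes go in along -y. +y is the robot's left; yaw varies up to 0.18 rad.
- stop: Fixed dark wooden end stop across the far ends of both lanes, 198 (x) x 14 (y) x 30 (z) mm, turned like the rack. Origin: centre of its underside; its face towards the boxes is 7 mm to +y of it.
- berth: Flat green felt patch (76 x 94 mm, no obstacle) on the bench at the closed end of the free lane. Its origin is where the red box's origin lies when fully home: on the lane's centre line, 45 mm from the stop's face. Axes as the rack's: y along the lane; the lane's mouth lies 155 mm to +y.
- pliers: Blue-handled pliers lying, 125 mm long, 12 mm high. Origin: under the pivot. Leave it.
- bead_jar: Amber jar with brass cap, 60 mm across, 75 mm high. Origin: centre of underside. Leave it.
- hammer: Small hammer lying, 220 mm long. Origin: under its middle. Leave it.
- ring_cone: Dark wooden ring cone standing, foot 56 mm across, 87 mm high. Origin: centre of underside. Leave it.
- loupe: Black round loupe, 40 mm across, 28 mm high. Origin: centre of underside. Leave it.
- screwdriver: Wood-handled screwdriver lying, 200 mm long. Origin: under its middle. Leave it.

How it is judged:
On the way:
1. the red box slides into the free lane, between its rails (x of red_box in the frame of berth between -0.0101 and 0.0101 m and y of red_box in the frame of berth between 0.03 and 0.16 m), for 0.1 s.
At the end, for the whole second after the job is handed in: The red box stands flat on the bench at rest in the free lane, its end within 5 mm of the stop, between the rails and in line with them within 0.08 rad; the blue box is still parked (x of red_box in the frame of berth between -0.0101 and 0.0101 m and y of red_box in the frame of berth below 0.005 m and angle between the y axis of red_box and the y axis of berth, either way round below 0.08 rad and height (world z) of red_box below 0.004 m and angle between red_box's own z axis and vertical below 0.05 rad and linear speed of red_box below 0.01 m/s and distance of blue_box from where it was at the start of the episode below 0.006 m); the robot touches nothing.
It fails at once if the red box touches a guide rail (contact force between red_box and rails above 0.1 N).
It fails at once if the red box is lifted off the bench (8 mm) or tipped (0.15 rad) (height (world z) of red_box above 0.008 m or angle between red_box's own z axis and vertical above 0.15 rad).
It fails at once if the red box is taken between the fingers (the grasp point comes inside it) (x of the grasp point in the frame of red_box between -0.032 and 0.032 m and y of the grasp point in the frame of red_box between -0.042 and 0.042 m and z of the grasp point in the frame of red_box between -0.01 and 0.04 m).
It fails at once if the blue box is moved by more than 6 mm (distance of blue_box from where it was at the start of the episode above 0.006 m).
It fails at once if another thing on the bench is moved by more than 15 mm (distance of any of pliers, bead_jar, hammer, ring_cone, loupe, screwdriver from where it was at the start of the episode above 0.015 m).
It also fails if it takes over 72 s, if anything falls off the work surface, if the arm or the gripper's body presses on something with over 40 N, if the wrist force passes 120 N, or if a joint passes its speed limit or range.

## Working session

There is one attempt and no reset: what is moved stays moved. The work goes in short steps, Python scripts to look and compute and a tool call to move; the robot and the scene stay as the last step left them, time stands still between calls to the robot, and variables do not carry over. Pictures are saved under pics/ and viewed, at most 10 in all, crops included, and the job is handed in when it is done.

Besides the shell and the picture viewer there is one more tool, called after "Request:" as a command line: name --pt "numbers of a row" for each row, then --argument value for the rest. jog_arm: Moves the arm, as the interface text tells. Its arguments: {"type":"object","properties":{"deltas":{"type":"array","items":{"type":"array","items":{"type":"number"}}}},"required":["deltas"]}

```bash
mkdir -p pics
cat > look.py <<'E'
from station import manip
import cv2,sys
for n in sys.argv[2:]:
    c=manip.capture(n); cv2.imwrite(f'pics/{n}{sys.argv[1]}.png',c['frame'][:,:,::-1])
    print(n,c['mtx'].round(1).tolist(),c['rvec'],c['tvec'])
print(manip.sense())
E
python3 look.py 0 top side
```

```text
top [[428.6, 0.0, 324.2], [0.0, 428.6, 201.7], [0.0, 0.0, 1.0]] [ 2.11497628 -2.1211078   0.18573296] [0.03674658 0.54902501 0.97252624]
side [[401.4, 0.0, 319.0], [0.0, 401.4, 199.0], [0.0, 0.0, 1.0]] [ 0.25729556 -2.62104931  1.51619049] [0.56765654 0.06563287 1.1488716 ]
{'clock': 0.1, 'joint_pos': array([ 1.00893164e+00,  3.59465405e-01,  1.51127625e+00, -2.28918489e-05,
        1.27250753e+00, -1.15098590e-01]), 'qd': array([ 2.86215916e-05, -1.80973981e-03, -2.41056269e-03, -2.08131995e-03,
       -1.66719032e-03,  3.31840550e-04]), 'effort': array([-6.83501257e-04, -5.16358209e+01, -2.71405309e+01,  6.75913249e-02,
        2.77491793e-02, -1.22797474e-05]), 'position': array([0.25889741, 0.54055032, 0.19329264]), 'tcp_rot': array([-2.64711624e-04,  2.21526511e-01,  9.75153997e-01, -7.84898141e-04]), 'wrist_force': array([-0.40689582,  0.38750818, -0.21637106]), 'torque': array([ 0.02334302, -0.02349767,  0.02680161]), 'grasp_force': 0.0, 'width': 1.0010053997420587}
```

View pics/top0.png

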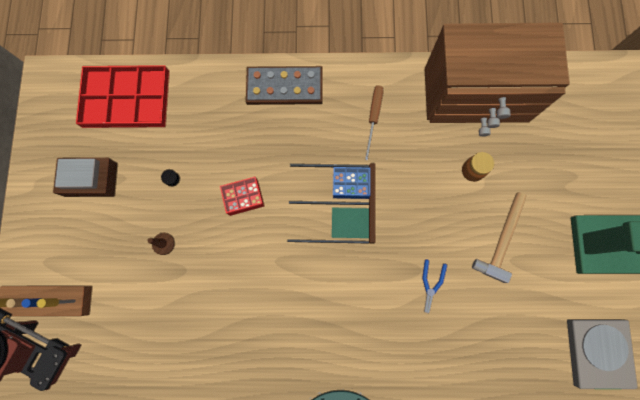

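View pics/side0.png

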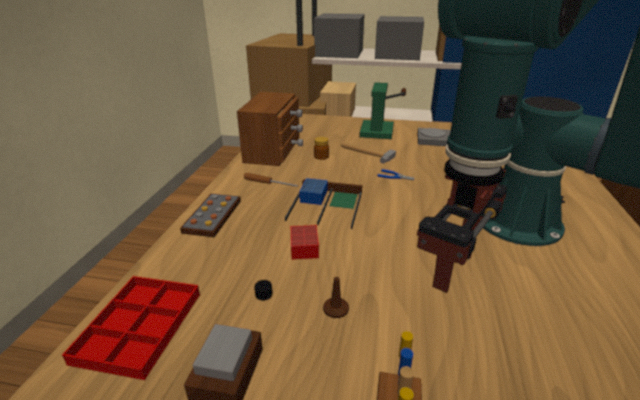

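The top view shows the red box at (242,196), turned a little. The free lane with felt is at (350,223), its mouth facing left near x=289, and the blue box is at (352,182). The box lies about 60 mm too far in +x of the lane line. The loupe is at (170,178) and the ring cone at (163,243), both to the left.

```bash
cat > meas.py <<'E'
from station import manip
import cv2,numpy as np
def ray(c,uv,z):
    R=cv2.Rodrigues(c['rvec'])[0]; o=-R.T@c['tvec'].ravel()
    d=np.c_[(np.atleast_2d(uv)-c['mtx'][:2,2])/[c['mtx'][0,0],c['mtx'][1,1]],np.ones(len(np.atleast_2d(uv)))]@R
    return (o+d*((z-o[2])/d[:,2])[:,None])[:,:2]
def mask(c,lo,hi,roi):
    h=cv2.cvtColor(c['frame'],cv2.COLOR_RGB2HSV); m=cv2.inRange(h,lo,hi)
    if lo[0]==0: m|=cv2.inRange(h,(170,lo[1],lo[2]),(180,255,255))
    k=np.zeros_like(m); x0,y0,x1,y1=roi; k[y0:y1,x0:x1]=m[y0:y1,x0:x1]; return k
def rect(pts):
    (c,s,a)=cv2.minAreaRect((pts*1000).astype(np.float32)); b=cv2.boxPoints((c,s,a))
    e=[b[1]-b[0],b[2]-b[1]]; L=max(e,key=np.linalg.norm); L=L*np.sign(L[1])
    return np.array(c).round(1),np.round(s,1),round(float(np.arctan2(-L[0],L[1])),3)  # yaw of long axis from +y
def hullpts(m):
    cs,_=cv2.findContours(m,cv2.RETR_EXTERNAL,cv2.CHAIN_APPROX_NONE); return cv2.convexHull(np.vstack([q for q in cs if cv2.contourArea(q)>20]))[:,0].astype(float)
E
python3 - <<'E'
from meas import *
c=manip.capture('top')
R=cv2.Rodrigues(c['rvec'])[0]; print('cam',-R.T@c['tvec'].ravel())
print('red@42',rect(ray(c,hullpts(mask(c,(0,120,60),(10,255,255),(200,165,285,230))),.042)))
print('green',rect(ray(c,hullpts(mask(c,(60,60,30),(95,255,255),(300,200,375,245))),0)))
print('rail ends z12',ray(c,[[289,165.5],[289,203],[288,241],[371,166],[371,204],[371,242]],.012).round(4).tolist())
s=cv2.resize(c['frame'][140:260,190:390],None,fx=4,fy=4,interpolation=cv2.INTER_CUBIC); cv2.imwrite('pics/crop.png',s[:,:,::-1])
E
```

```text
cam [0.35888196 0.02325638 1.05794562]
red@42 (array([566.8, 236.6]), array([79.4, 93.8]), 0.267)
green (array([506.2, -28.7]), array([90. , 72.8]), -0.005)
rail ends z12 [[0.6501, 0.1243], [0.5537, 0.123], [0.4593, 0.1242], [0.6478, -0.0826], [0.5504, -0.0804], [0.4563, -0.0784]]
```

View pics/crop.png

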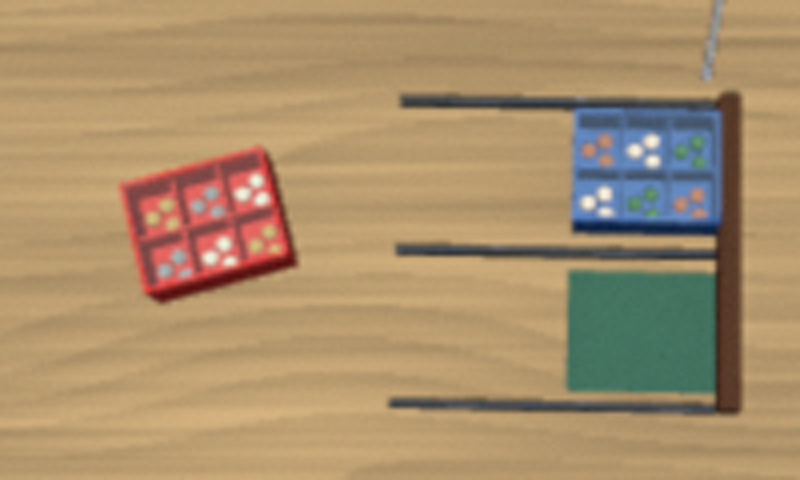

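The crop shows the lid corners at about (122,185), (264,148), (293,258) and (150,292), with dark side faces below and right. The rails run from about (397,249) to (716,255), nearly horizontal.

Run:
```python
from meas import *
c=manip.capture('top')
f=lambda p:np.array(p)/4+[190-.375,140-.375]
for a,z in [([[401,100],[720,104]],.012),([[397,249],[716,255]],.012),([[390,402],[716,408]],.012),([[731,93],[727,410]],.03)]:
    p=ray(c,f(a),z);d=p[0]-p[1];print(p.round(4).tolist(),'yaw',np.arctan2(-d[0],d[1]).round(4))
for v in (100,130,150):
    print(v,rect(ray(c,hullpts(mask(c,(0,120,v),(10,255,255),(200,165,285,230))),.042)))
q=ray(c,f([[122,185],[264,148],[293,258],[150,292]]),.042);print(q.round(4).tolist(),q.mean(0))
print('blue',rect(ray(c,hullpts(mask(c,(100,80,110),(125,255,255),(320,160,375,202))),.042)))
```

```text
[[0.6524, 0.1222], [0.6488, -0.0791]] yaw -0.0181
[[0.5566, 0.1234], [0.552, -0.0746]] yaw -0.0232
[[0.4614, 0.1264], [0.4572, -0.0726]] yaw -0.0213
[[0.6508, -0.0843], [0.4543, -0.0775]] yaw -1.6056
100 (array([567.2, 236.6]), array([78.6, 93.7]), 0.263)
130 (array([570. , 238.3]), array([72.3, 91.9]), 0.265)
150 (array([570.2, 239. ]), array([71.5, 90.7]), 0.265)
[[0.5913, 0.2888], [0.6141, 0.2027], [0.5456, 0.1833], [0.5252, 0.269]] [0.5690467  0.23595089]
blue (array([602.2, -30.3]), array([88.1, 70. ]), -0.005)
```

```bash
cat > go.py <<'E'
# target x y z yaw(of tool y axis from world +y) -> tool delta
from station import manip
import numpy as np,sys
from scipy.spatial.transform import Rotation as Ro
def delta(x,y,z,yaw):
    s=manip.sense(); R=Ro.from_quat(np.roll(s['tcp_rot'],-1)); 
    yv=np.array([-np.sin(yaw),np.cos(yaw),0]); zv=np.array([0,0,-1.]); T=Ro.from_matrix(np.c_[np.cross(yv,zv),yv,zv])
    print(s['position'].round(4),R.as_matrix()[:,1].round(3),s['wrist_force'].round(2),s['joint_pos'].round(2),'t',s['clock'])
    print('d',R.inv().apply(np.array([x,y,z])-s['position']).round(4),(R.inv()*T).as_rotvec().round(3))
if __name__=='__main__': delta(*map(float,sys.argv[1:]))
E
python3 go.py .648 .235 .12 -.022
```

```text
[0.259  0.5407 0.1935] [ 0.432  0.902 -0.001] [-0.76  0.4   0.37] [ 1.01  0.36  1.51  0.    1.27 -0.12] t 0.2
d [-0.4829 -0.1075  0.0736] [-0.001 -0.    -0.425]
```

Request:
jog_arm --pt "0.055 -0.483 -0.1075 0 0 0 -0.425" --pt "0.055 -0.483 -0.1075 0 0 0 -0.425" --pt "0.055 -0.483 -0.1075 0 0 0 -0.425" --pt "0.055 -0.483 -0.1075 0 0 0 -0.425" --pt "0.055 -0.483 -0.1075 0 0 0 -0.425" --pt "0.055 -0.483 -0.1075 0 0 0 -0.425" --pt "0.055 -0.483 -0.1075 0 0 0 -0.425" --pt "0.055 -0.483 -0.1075 0 0 0 -0.425" --pt "0.055 -0.483 -0.1075 0 0 0 -0.425" --pt "0.055 -0.483 -0.1075 0 0 0 -0.425" --pt "0.055 -0.483 -0.1075 0 0 0 -0.425" --pt "0.055 -0.483 -0.1075 0.073 0 0 -0.425" --pt "0.055 -0.483 -0.1075 0.073 0 0 -0.425" --pt "0.055 -0.483 -0.1075 0.073 0 0 -0.425" --pt "0.055 -0.483 -0.1075 0.073 0 0 -0.425"

```text
clock: 1.7
position: [0.6479, 0.2359, 0.1212]
tcp_rot: [-0.0, 0.011, 1.0, -0.0]
wrist_force: [0.3, -0.4, 1.2]
width: 0.631
grasp_force: 0.0
```

```bash
python3 go.py .648 .235 .014 -.022
```

```text
[0.6479 0.2359 0.1212] [ 0.021  1.    -0.   ] [ 0.28 -0.42  1.18] [ 0.25  0.55  1.38  0.    1.22 -1.3 ] t 1.7
d [-0.0003 -0.0008  0.1072] [-0.    -0.001  0.001]
```

Request:
jog_arm --pt "0.055 0 0 0.05 0 0 0" --pt "0.055 0 0 0.09 0 0 0" --pt "0.055 0 0 0.107 0 0 0" --pt "0.055 0 0 0.107 0 0 0" --pt "0.055 0.01 0 0.107 0 0 0" --pt "0.055 0.018 0 0.107 0 0 0" --pt "0.055 0.024 0 0.107 0 0 0" --pt "0.055 0.03 0 0.107 0 0 0" --pt "0.055 0.036 0 0.107 0 0 0" --pt "0.055 0.042 0 0.107 0 0 0" --pt "0.055 0.048 0 0.107 0 0 0" --pt "0.055 0.054 0 0.107 0 0 0" --pt "0.055 0.06 0 0.107 0 0 0" --pt "0.055 0.066 0 0.107 0 0 0" --pt "0.055 0.072 0 0.107 0 0 0" --pt "0.055 0.072 0 0.107 0 0 0"

```text
clock: 3.3
position: [0.5751, 0.237, 0.0139]
tcp_rot: [-0.001, 0.011, 1.0, -0.0]
wrist_force: [-0.8, -0.3, -0.3]
width: 0.628
grasp_force: 0.0
```

```bash
cat > box.py <<'E'
from meas import *
def box(save=None,roi=(190,150,380,245)):
    c=manip.capture('top'); m=mask(c,(0,120,150),(10,255,255),roi)
    r=rect(ray(c,hullpts(m),.042)); x,y=r[0]/1000
    print('box',r,'lateral mm',round(1000*(x-(.5057+.022*(y+.03))),1),'to home',round(1000*(y+.0305),1))
    if save: cv2.imwrite(save,cv2.resize(c['frame'][140:260,190:390],None,fx=4,fy=4)[:,:,::-1])
    print(manip.sense()['position'].round(4),manip.sense()['wrist_force'].round(2))
if __name__=='__main__':
    import sys; box(*sys.argv[1:])
E
python3 box.py pics/c1.png
```

```text
box (array([549.4, 209.9]), array([17.4, 47.9]), 0.281) lateral mm 38.4 to home 240.4
[0.5759 0.237  0.014 ] [ 0.25  0.7  -0.69]
```

View pics/c1.png

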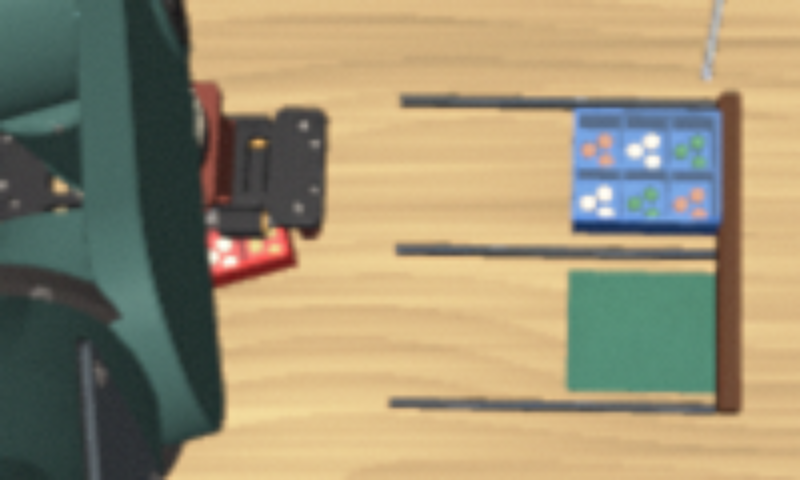

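The arm hides most of the box. What is visible, the corner at (297,262), hardly differs from before, so I'll check the side view.

Run:
```python
from meas import *
c=manip.capture('side'); cv2.imwrite('pics/s1.png',cv2.resize(c['frame'][160:310,220:440],None,fx=3.5,fy=3.5)[:,:,::-1])
R=cv2.Rodrigues(c['rvec'])[0]
for p in [(.575,.237,.014),(.5702,.239,.042)]:
    q=cv2.projectPoints(np.array([p]),c['rvec'],c['tvec'],c['mtx'],None)[0].ravel(); print(q,(q-[220,160])*3.5)
```

```text
[302.43021312 243.41585453] [288.50574593 291.95549084]
[303.81024843 235.16953764] [293.3358695  263.09338175]
```

View pics/s1.png

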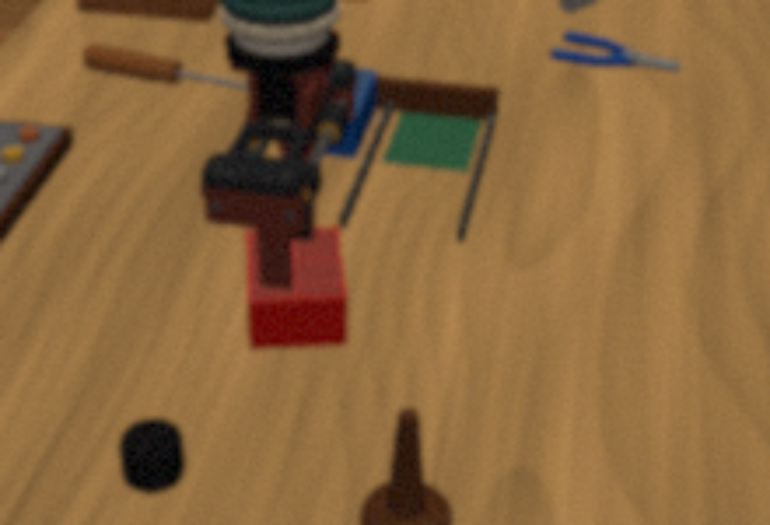

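In the side view the finger seems to go through the lid at about (275,285), while the box sits where it was and no force is felt. That isn't physical, so I'll check whether the picture lags or the readings are off before I move again.

```bash
python3 - <<'E'
from meas import *
for i in range(3):
    c=manip.capture('side'); s=manip.sense()
    m=mask(c,(0,150,60),(6,255,255),(280,215,330,265)); x=cv2.boundingRect(m)
    print(s['clock'],x,s['position'].round(4),s['wrist_force'].round(2),s['width'])
cv2.imwrite('pics/s2.png',cv2.resize(c['frame'][210:265,270:340],None,fx=10,fy=10,interpolation=cv2.INTER_CUBIC)[:,:,::-1])
for p in [(.575,.237+sy,z) for sy in(-.035,.035) for z in (.014,.042,.094)]: print(p,(cv2.projectPoints(np.array([p]),c['rvec'],c['tvec'],c['mtx'],None)[0].ravel()-[270,210])*10)
E
ls; python3 -c "
from station import manip;print([a for a in dir(manip) if a[0]!='_'])"
```

```text
3.45 (281, 216, 38, 43) [0.5767 0.237  0.0141] [ 0.4   0.99 -0.64] 0.6263156365917786
3.5 (281, 216, 38, 43) [0.5768 0.237  0.0141] [ 0.79  0.73 -0.13] 0.6282387526228419
3.55 (282, 216, 37, 43) [0.5768 0.237  0.0141] [-0.32 -0.84 -0.37] 0.6267680812863724
(0.575, 0.20199999999999999, 0.014) [354.74918697 257.5497284 ]
(0.575, 0.20199999999999999, 0.042) [352.52640478 170.08531542]
(0.575, 0.20199999999999999, 0.094) [348.23860239   1.36427688]
(0.575, 0.272, 0.014) [292.06216253 415.27856817]
(0.575, 0.272, 0.042) [288.82881152 324.80035184]
(0.575, 0.272, 0.094) [282.57734804 149.86689645]
box.py
go.py
look.py
meas.py
pics
['Unreachable', 'capture', 'sense', 'sign_off']
```

View pics/s2.png

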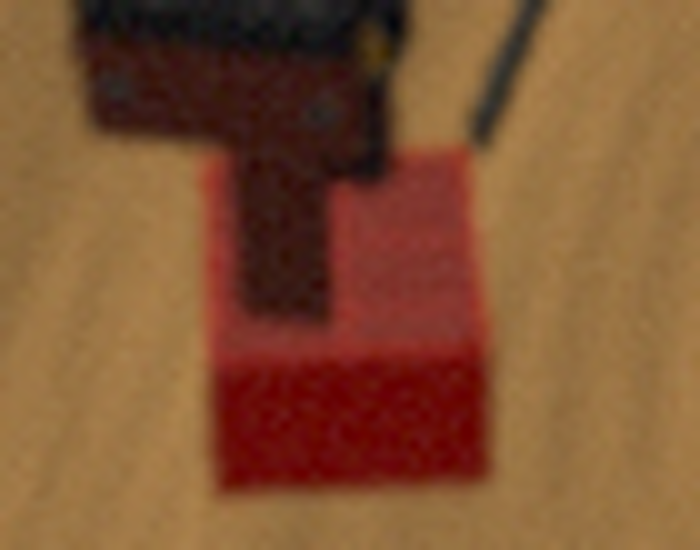

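The finger tip ends at (285,320), and the lid plane at that spot projects to (289,325). So the finger really is inside the box volume, with no contact force and no box motion: the box gave no resistance to the fingers. Next I'll back out along the way I came and check the box unobstructed.

Request:
jog_arm --pt "0.055 -0.02 0 0 0 0 0" --pt "0.055 -0.04 0 0 0 0 0" --pt "0.055 -0.06 0 0 0 0 0" --pt "0.055 -0.072 0 0 0 0 0" --pt "0.055 -0.072 0 0 0 0 0" --pt "0.055 -0.072 0 -0.05 0 0 0" --pt "0.055 -0.072 0 -0.1 0 0 0" --pt "0.055 -0.14 0.1 -0.15 0 0 0" --pt "0.055 -0.14 0.2 -0.15 0 0 0" --pt "0.055 -0.14 0.25 -0.15 0 0 0" --pt "0.055 -0.14 0.25 -0.15 0 0 0" --pt "0.055 -0.14 0.25 -0.15 0 0 0" --pt "0.055 -0.14 0.25 -0.15 0 0 0"

```text
clock: 4.85
position: [0.7202, 0.4892, 0.1637]
tcp_rot: [-0.0, 0.009, 1.0, 0.001]
wrist_force: [0.6, 0.1, -0.8]
width: 0.631
grasp_force: 0.0
```

```bash
python3 box.py pics/c2.png
```

```text
box (array([572.3, 238. ]), array([71.5, 91.6]), 0.294) lateral mm 60.7 to home 268.5
[0.7202 0.4904 0.1634] [0.58 0.27 0.31]
```

View pics/c2.png

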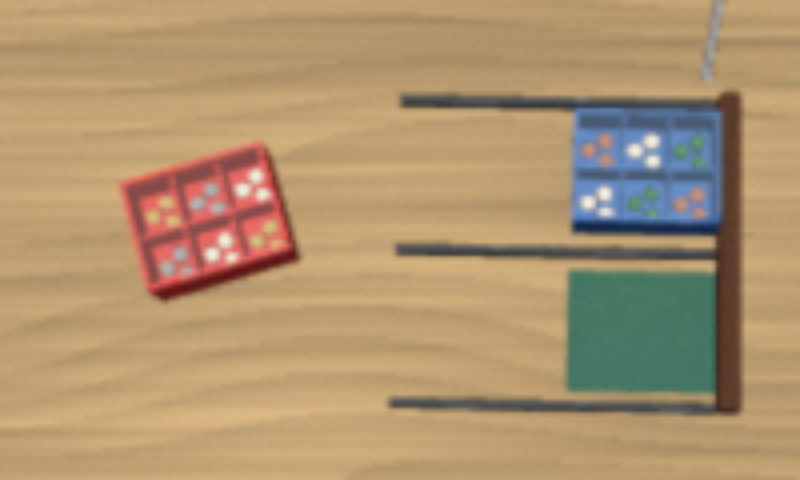

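The view is clear now. The box is at lid corners (122,185), (264,143), (298,258), (155,293), moved only about 2 mm and 0.03 rad. So it barely reacted to the fingers. I'll test contact gently with a slow touch on the +x face, stopping before the grasp point could get inside.

```bash
python3 go.py .652 .229 .15 -.022
```

```text
[0.7202 0.4904 0.1634] [0.017 1.    0.002] [0.58 0.27 0.31] [ 0.52  0.8   0.79  0.    1.55 -1.04] t 4.9
d [ 0.0637 -0.2626  0.0128] [ 0.002 -0.     0.005]
```

Request:
jog_arm --pt "0 0.063 -0.263 0.013 0 0 0.005" --pt "0 0.063 -0.263 0.013 0 0 0.005" --pt "0 0.063 -0.263 0.013 0 0 0.005" --pt "0 0.063 -0.263 0.013 0 0 0.005" --pt "0 0.063 -0.263 0.013 0 0 0.005" --pt "0 0.063 -0.263 0.013 0 0 0.005" --pt "0 0.063 -0.263 0.06 0 0 0.005" --pt "0 0.063 -0.263 0.11 0 0 0.005" --pt "0 0.063 -0.263 0.148 0 0 0.005" --pt "0 0.063 -0.263 0.148 0 0 0.005" --pt "0 0.075 -0.263 0.148 0 0 0.005" --pt "0 0.085 -0.263 0.148 0 0 0.005" --pt "0 0.09 -0.263 0.148 0 0 0.005" --pt "0 0.094 -0.263 0.148 0 0 0.005" --pt "0 0.097 -0.263 0.148 0 0 0.005" --pt "0 0.1 -0.263 0.148 0 0 0.005" --pt "0 0.103 -0.263 0.148 0 0 0.005" --pt "0 0.103 -0.263 0.148 0 0 0.005"

```text
clock: 6.7
position: [0.6126, 0.2232, 0.016]
tcp_rot: [-0.0, 0.013, 1.0, -0.0]
wrist_force: [0.4, 0.7, -0.5]
width: 0.005
grasp_force: 0.0
```

```bash
python3 go.py .652 .229 .15 -.022
python3 - <<'E'
from meas import *
c=manip.capture('side'); cv2.imwrite('pics/s3.png',cv2.resize(c['frame'][210:265,270:340],None,fx=10,fy=10,interpolation=cv2.INTER_CUBIC)[:,:,::-1])
E
```

```text
[0.6126 0.2232 0.016 ] [ 0.027  1.    -0.   ] [ 0.41  0.68 -0.48] [ 0.24  0.62  1.55 -0.    0.97 -1.3 ] t 6.7
d [-0.0391  0.0069 -0.1341] [-0.    -0.001 -0.005]
```

View pics/s3.png

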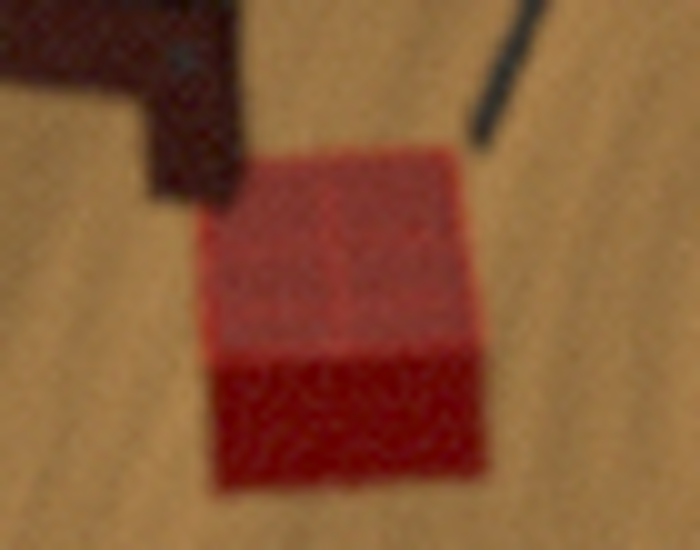

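This is informative. The finger's bottom edge, at (150–240, 200), ends in mid-air beside the box as well. The tips are therefore really around lid height, and the earlier pass skimmed over the lid instead of piercing it. The reported TCP height seems to be off, so I'll quantify that.

Run:
```python
from meas import *
c=manip.capture('side')
for z in (.016,.03,.04,.05,.06):
  for dy in (0,.012):
    print(z,dy,[((cv2.projectPoints(np.array([[.6126+dx,.2232+dy,z]]),c['rvec'],c['tvec'],c['mtx'],None)[0].ravel()-[270,210])*10).round().tolist() for dx in (-.01,.01)])
R=cv2.Rodrigues(c['rvec'])[0];print(-R.T@c['tvec'].ravel())
# forward-kinematic sanity: joints
print(manip.sense()['joint_pos'],manip.sense()['position'])
```

```text
0.016 0 [[234.0, 285.0], [161.0, 277.0]]
0.016 0.012 [[223.0, 312.0], [148.0, 303.0]]
0.03 0 [[232.0, 242.0], [158.0, 233.0]]
0.03 0.012 [[221.0, 268.0], [146.0, 259.0]]
0.04 0 [[231.0, 210.0], [156.0, 202.0]]
0.04 0.012 [[219.0, 236.0], [144.0, 227.0]]
0.05 0 [[229.0, 178.0], [155.0, 170.0]]
0.05 0.012 [[218.0, 204.0], [142.0, 195.0]]
0.06 0 [[228.0, 146.0], [153.0, 137.0]]
0.06 0.012 [[216.0, 171.0], [140.0, 163.0]]
[0.36436946 1.05581353 0.63161718]
[ 2.43376943e-01  6.19965476e-01  1.55274125e+00 -1.35226115e-04
  9.68946844e-01 -1.30059035e+00] [0.61318017 0.22319701 0.01593573]
```

Two observations agree that the real tips sit about 28–30 mm above the reported TCP z: 0.041–0.049 m true against 0.015 m reported. I'll back off, then go down gently beside the box to a reported z of about −0.008, watching the force.

Request:
jog_arm --pt "0.055 -0.02 0.005 0 0 0 0" --pt "0.055 -0.039 0.012 0 0 0 0" --pt "0.055 -0.039 0.012 0 0 0 0" --pt "0.055 -0.039 0.012 0.008 0 0 0.005" --pt "0.055 -0.039 0.012 0.014 0 0 0.005" --pt "0.055 -0.039 0.012 0.018 0 0 0.005" --pt "0.055 -0.039 0.012 0.021 0 0 0.005" --pt "0.055 -0.039 0.012 0.024 0 0 0.005" --pt "0.055 -0.039 0.012 0.024 0 0 0.005"

```text
clock: 7.7
position: [0.6519, 0.234, -0.0084]
tcp_rot: [-0.0, 0.016, 1.0, -0.0]
wrist_force: [-0.3, 0.3, -0.2]
width: 0.625
grasp_force: 0.0
```

```bash
python3 go.py .65 .235 -.008 -.022
python3 - <<'E'
from meas import *
c=manip.capture('side'); cv2.imwrite('pics/s4.png',cv2.resize(c['frame'][205:265,250:330],None,fx=10,fy=10,interpolation=cv2.INTER_CUBIC)[:,:,::-1])
for z in (.01,.02,.03,.04):
    print(z,[((cv2.projectPoints(np.array([[.651+dx,.235+.041,z]]),c['rvec'],c['tvec'],c['mtx'],None)[0].ravel()-[250,205])*10).round().tolist() for dx in (-.01,.01)])
E
```

```text
[ 0.6519  0.234  -0.0084] [ 0.032  0.999 -0.   ] [-0.3   0.29 -0.23] [ 0.25  0.7   1.46 -0.    0.98 -1.29] t 7.7
d [ 0.0019  0.0009 -0.0004] [-0.    -0.001 -0.01 ]
0.01 [[236.0, 457.0], [161.0, 448.0]]
0.02 [[234.0, 425.0], [158.0, 416.0]]
0.03 [[232.0, 393.0], [155.0, 384.0]]
0.04 [[229.0, 361.0], [153.0, 352.0]]
```

View pics/s4.png

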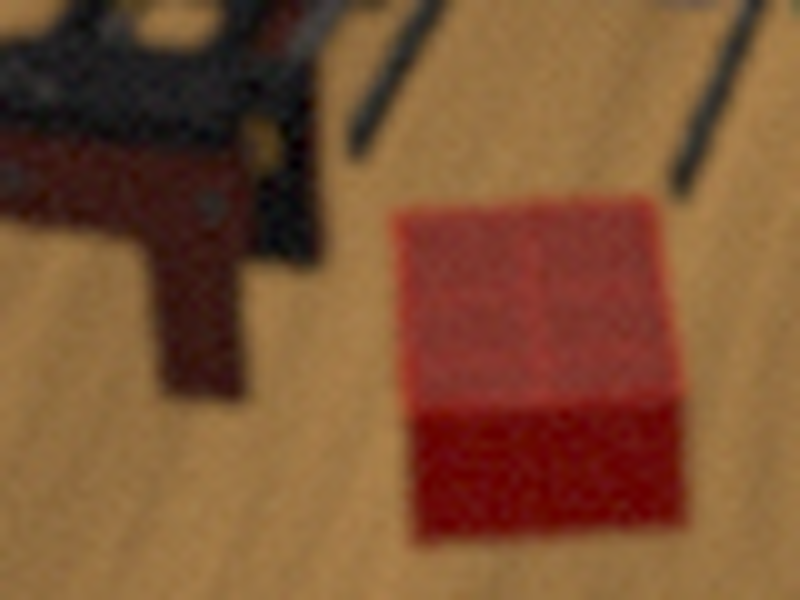

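The tip bottom at (203,398) reads about 0.02–0.027 m true at a reported −0.008, with no bench contact, so the offset is confirmed. I'll go 8 mm lower and push flush toward −x.

Request:
jog_arm --pt "0.055 0 0.001 0.004 0 0 -0.01" --pt "0.055 0 0.001 0.008 0 0 -0.01" --pt "0.055 0.01 0.001 0.008 0 0 -0.01" --pt "0.055 0.018 0.001 0.008 0 0 -0.01" --pt "0.055 0.025 0.001 0.008 0 0 -0.01" --pt "0.055 0.03 0.001 0.008 0 0 -0.01" --pt "0.055 0.035 0.001 0.008 0 0 -0.01" --pt "0.055 0.04 0.001 0.008 0 0 -0.01" --pt "0.055 0.045 0.001 0.008 0 0 -0.01" --pt "0.055 0.05 0.001 0.008 0 0 -0.01"

```text
clock: 8.75
position: [0.6026, 0.2367, -0.0157]
tcp_rot: [0.0, 0.011, 1.0, -0.0]
wrist_force: [1.3, -1.2, -0.2]
width: 0.626
grasp_force: 0.8
```

```bash
python3 go.py .58 .235 -.016 -.022
cat > sidebox.py <<'E'
from meas import *
c=manip.capture('side'); m=mask(c,(0,150,60),(6,255,255),(240,160,400,290))
h=hullpts(m); a=cv2.approxPolyDP(h.astype(np.int32)[:,None],2,True)[:,0]; print(a.tolist()); print(np.c_[ray(c,a,.042),ray(c,a,0)].round(3).tolist())
E
python3 sidebox.py
```

```text
[ 0.6026  0.2367 -0.0157] [0.022 1.    0.   ] [ 1.32 -1.24 -0.24] [ 0.27  0.66  1.58 -0.    0.9  -1.28] t 8.75
d [ 0.0225 -0.0022  0.0002] [0.    0.001 0.   ]
[[324, 229], [325, 240], [321, 261], [296, 260], [294, 246], [298, 228]]
[[0.525, 0.202, 0.536, 0.141], [0.513, 0.249, 0.524, 0.192], [0.507, 0.333, 0.517, 0.281], [0.565, 0.34, 0.579, 0.289], [0.583, 0.288, 0.599, 0.234], [0.593, 0.21, 0.609, 0.15]]
```

Contact now: about 1.3 N, and the box is turning flush. I'll keep pushing to just short of the lane line, then step back and look.

Request:
jog_arm --pt "0.055 0.005 0 0 0 0 0" --pt "0.055 0.01 0 0 0 0 0" --pt "0.055 0.015 0 0 0 0 0" --pt "0.055 0.02 0 0 0 0 0" --pt "0.055 0.024 0 0 0 0 0" --pt "0.055 0.028 0 0 0 0 0" --pt "0.055 0.032 0 0 0 0 0" --pt "0.055 0.036 0 0 0 0 0" --pt "0.055 0.039 0 0 0 0 0" --pt "0.055 0.041 0 0 0 0 0" --pt "0.055 0.041 0 0 0 0 0" --pt "0.055 0.02 0 0 0 0 0" --pt "0.055 0.005 0 0 0 0 0" --pt "0.055 -0.01 0 -0.05 0 0 0" --pt "0.055 -0.06 0.02 -0.1 0 0 0" --pt "0.055 -0.1 0.07 -0.1 0 0 0" --pt "0.055 -0.12 0.12 -0.1 0 0 0" --pt "0.055 -0.12 0.17 -0.1 0 0 0" --pt "0.055 -0.12 0.2 -0.1 0 0 0" --pt "0.055 -0.12 0.2 -0.1 0 0 0"

```text
clock: 10.8
position: [0.7248, 0.4397, 0.0824]
tcp_rot: [-0.001, 0.009, 1.0, 0.001]
wrist_force: [0.0, -0.7, -0.6]
width: 0.628
grasp_force: 0.0
```

```bash
python3 box.py; python3 sidebox.py
```

```text
box (array([513.5, 251.4]), array([92.9, 70.4]), -0.004) lateral mm 1.6 to home 281.9
[0.7247 0.4388 0.0821] [-0.4   0.98 -0.42]
[[315, 230], [340, 233], [339, 247], [333, 265], [308, 261], [307, 249]]
[[0.547, 0.211, 0.56, 0.151], [0.481, 0.212, 0.489, 0.152], [0.474, 0.271, 0.482, 0.216], [0.477, 0.342, 0.485, 0.291], [0.537, 0.339, 0.549, 0.288], [0.549, 0.294, 0.562, 0.24]]
```

The box is now at (0.5135, 0.2514), in line with the rack and about 1–1.6 mm off the lane line. Next comes the push from the +y end, first checking where the ring cone and loupe are for the approach.

```bash
python3 - <<'E'
from meas import *
c=manip.capture('top'); print('cone,loupe top view',ray(c,[[163,243],[170,178]],.02).round(3).tolist())
c=manip.capture('side'); print('side',ray(c,[[336,309]],0).round(3).tolist())
E
python3 go.py .516 .35 .10 -1.593
```

```text
cone,loupe top view [[0.455, 0.428], [0.617, 0.421]]
side [[0.455, 0.434]]
[0.7255 0.4325 0.0827] [ 0.022  1.    -0.002] [-0.89 -0.49 -0.23] [ 0.46  0.81  0.97 -0.    1.37 -1.09] t 11.0
d [ 0.2077 -0.0871 -0.0165] [-0.004 -0.     1.571]
```

Request:
jog_arm --pt "0.035 0.0 -0.05 -0.017 0 0 1.571" --pt "0.035 0.208 -0.102 -0.017 0 0 1.571" --pt "0.035 0.208 -0.102 -0.017 0 0 1.571" --pt "0.035 0.208 -0.102 -0.017 0 0 1.571" --pt "0.035 0.208 -0.102 -0.017 0 0 1.571" --pt "0.035 0.208 -0.102 -0.017 0 0 1.571" --pt "0.035 0.208 -0.102 -0.017 0 0 1.571" --pt "0.035 0.208 -0.102 -0.017 0 0 1.571" --pt "0.035 0.208 -0.102 -0.017 0 0 1.571" --pt "0.035 0.208 -0.102 -0.017 0 0 1.571" --pt "0.035 0.208 -0.102 -0.017 0 0 1.571" --pt "0.035 0.208 -0.102 -0.017 0 0 1.571" --pt "0.035 0.208 -0.102 -0.017 0 0 1.571" --pt "0.035 0.208 -0.102 -0.017 0 0 1.571"

```text
clock: 12.4
position: [0.5165, 0.3357, 0.1011]
tcp_rot: [0.0, 0.715, 0.699, -0.0]
wrist_force: [-0.4, -0.1, -0.6]
width: 0.402
grasp_force: 0.0
```

```bash
python3 go.py .515 .335 -.014 -1.593
```

```text
[0.5165 0.3357 0.1011] [ 1.    -0.021 -0.   ] [-0.45 -0.12 -0.6 ] [ 0.46  0.47  1.57 -0.    1.09  0.49] t 12.4
d [-0.0007 -0.0014  0.1151] [-0.     0.     0.001]
```

Request:
jog_arm --pt "0.035 0 -0.001 0.05 0 0 0" --pt "0.035 0 -0.001 0.09 0 0 0" --pt "0.035 0 -0.001 0.105 0 0 0" --pt "0.035 0 -0.001 0.115 0 0 0" --pt "0.035 0 -0.001 0.115 0 0 0" --pt "0.035 -0.01 -0.001 0.115 0 0 0" --pt "0.035 -0.018 -0.001 0.115 0 0 0" --pt "0.035 -0.024 -0.001 0.115 0 0 0" --pt "0.035 -0.029 -0.001 0.115 0 0 0" --pt "0.035 -0.034 -0.001 0.115 0 0 0" --pt "0.035 -0.04 -0.001 0.115 0 0 0" --pt "0.035 -0.046 -0.001 0.115 0 0 0" --pt "0.035 -0.052 -0.001 0.115 0 0 0" --pt "0.035 -0.058 -0.001 0.115 0 0 0" --pt "0.035 -0.064 -0.001 0.115 0 0 0" --pt "0.035 -0.07 -0.001 0.115 0 0 0" --pt "0.035 -0.07 -0.001 0.115 0 0 0"

```text
clock: 14.1
position: [0.5134, 0.2652, -0.0143]
tcp_rot: [0.0, 0.715, 0.699, -0.001]
wrist_force: [-0.1, 0.5, -0.4]
width: 0.399
grasp_force: 0.0
```

```bash
python3 go.py .515 .23 -.014 -1.593; python3 sidebox.py; python3 box.py
```

```text
[ 0.5134  0.2652 -0.0143] [ 1.    -0.022 -0.001] [-0.09  0.54 -0.41] [ 0.36  0.59  1.75 -0.    0.81  0.38] t 14.1
d [-0.0351  0.0024 -0.0003] [-0.001  0.001 -0.   ]
[[317, 252], [316, 204], [341, 188], [343, 231], [336, 255]]
[[0.523, 0.301, 0.534, 0.247], [0.571, 0.08, 0.586, 0.011], [0.515, -0.03, 0.526, -0.107], [0.475, 0.201, 0.483, 0.141], [0.477, 0.304, 0.485, 0.25]]
box (array([510.7, 207.8]), array([88.7, 75.2]), -0.037) lateral mm -0.2 to home 238.3
[ 0.513   0.2655 -0.0146] [-0.57  0.15 -0.36]
```

Request:
jog_arm --pt "0.035 0.01 0 0 0 0 0" --pt "0.035 0.03 0 0 0 0 0" --pt "0.035 0.06 0 -0.05 0 0 0" --pt "0.035 0.06 0 -0.1 0 0 0" --pt "0.035 0.1 0 -0.12 0 0 0" --pt "0.035 0.15 0 -0.12 0 0 0" --pt "0.035 0.17 0 -0.12 0 0 0" --pt "0.035 0.17 0 -0.12 0 0 0"

```text
clock: 15.0
position: [0.5172, 0.4403, 0.106]
tcp_rot: [-0.0, 0.714, 0.701, 0.001]
wrist_force: [0.2, -0.5, -0.9]
width: 0.4
grasp_force: 0.0
```

```bash
python3 box.py; python3 go.py .51 .275 -.014 -1.593
```

```text
box (array([513.3, 209.4]), array([92.3, 70.4]), -0.004) lateral mm 2.3 to home 239.9
[0.5169 0.4379 0.1055] [0.86 0.07 0.13]
[0.5169 0.4379 0.1055] [ 1.    -0.019 -0.001] [0.86 0.07 0.13] [ 0.6   0.55  1.42 -0.    1.17  0.62] t 15.05
d [-0.1629 -0.0037  0.1196] [-0.001  0.001  0.003]
```

The box sits square to the lane at y=0.209. Before it enters the lane, I'll fit the rail lines and the box edges at subpixel level with one method.

```bash
cat > lane.py <<'E'
from meas import *
def rail(c,r0,r1,x0=292,x1=366,z=.012):
    g=cv2.cvtColor(c['frame'],cv2.COLOR_RGB2GRAY).astype(float)[r0:r1,x0:x1]
    w=np.clip(np.median(g,axis=0)-g-15,0,None); rows=(w*np.arange(r0,r1)[:,None]).sum(0)/w.sum(0)
    p=ray(c,np.c_[np.arange(x0,x1),rows],z); return np.polyfit(p[:,1],p[:,0],1)
def edges(c,x0,x1,r0,r1,z=.042): # red lid upper edge, x(y)
    h=cv2.cvtColor(c['frame'],cv2.COLOR_RGB2HSV)[r0:r1,x0:x1].astype(float)
    s=h[...,1]; top=[];
    for j in range(s.shape[1]):
        i=np.argmax(s[:,j]>165); a,b=s[i-1,j],s[i,j]; top.append(r0+i-1+(165-a)/(b-a))
    p=ray(c,np.c_[np.arange(x0,x1),top],z); return np.polyfit(p[:,1],p[:,0],1)
E
python3 - <<'E'
from lane import *
c=manip.capture('top')
m=rail(c,197,210,292,366); n=rail(c,235,248,292,366); print('mid',m,'near',n,'spacing',np.polyval(m-n,.02))
L=(m+n)/2; print('lane',L)
k=mask(c,(0,120,150),(10,255,255),(190,150,380,245)); x,y,w,h=cv2.boundingRect(k); print(x,y,w,h)
e=edges(c,x+4,x+w-5,y-5,y+8); print('edge',e,'centre lat mm',1000*(np.polyval(e,.2094)-.035-np.polyval(L,.2094)))
b=mask(c,(100,80,110),(125,255,255),(320,160,375,202));
E
```

```text
mid [-0.04604968  0.55901792] near [-0.00484848  0.46066111] spacing 0.09753278629464934
lane [-0.02544908  0.50983952]
232 203 40 30
edge [0.19572142 0.50995897] centre lat mm 11.432556907907898
```

Run:
```python
from lane import *
c=manip.capture('top'); g=cv2.cvtColor(c['frame'],cv2.COLOR_RGB2GRAY).astype(float)
def fit(r0,r1,x0,x1,z,w):
    rows=np.array([(w[r0:r1,x]*np.arange(r0,r1)).sum()/max(w[r0:r1,x].sum(),1e-6) for x in range(x0,x1)])
    ok=abs(rows-np.median(rows))<1.5; p=ray(c,np.c_[np.arange(x0,x1),rows][ok],z)
    l=cv2.fitLine(p.astype(np.float32),cv2.DIST_HUBER,0,1e-5,1e-6).ravel(); s=l[0]/l[1]; return np.array([s,l[2]-s*l[3]])
dark=np.clip(95-g,0,None)
for nm,a in dict(far=(162,170,292,330),mid=(198,208,292,366),near=(236,247,292,366)).items():
    f=fit(*a,.012,dark); print(nm,f.round(4),'x@.12,-.07',np.polyval(f,[.12,-.07]).round(4))
h=cv2.cvtColor(c['frame'],cv2.COLOR_RGB2HSV); print('S col', h[198:240,250,1].tolist()); print('V col',h[198:240,250,2].tolist())
print('H',h[198:240,250,0].tolist())
```

```text
far [0.0203 0.6484] x@.12,-.07 [0.6509 0.647 ]
mid [0.0022 0.5543] x@.12,-.07 [0.5546 0.5542]
near [0.0205 0.458 ] x@.12,-.07 [0.4605 0.4566]
S col [104, 102, 103, 101, 103, 130, 143, 127, 116, 129, 140, 144, 145, 131, 100, 88, 115, 138, 145, 145, 143, 128, 135, 143, 143, 145, 141, 82, 47, 59, 100, 134, 145, 143, 161, 186, 136, 105, 101, 102, 102, 105]
V col [192, 195, 196, 197, 196, 208, 211, 156, 130, 160, 195, 206, 218, 206, 197, 199, 204, 220, 231, 232, 220, 157, 176, 227, 235, 234, 232, 224, 230, 231, 227, 232, 234, 235, 190, 119, 139, 177, 186, 190, 195, 197]
H [18, 18, 18, 18, 18, 9, 3, 0, 0, 1, 1, 1, 1, 1, 1, 2, 1, 1, 1, 1, 0, 0, 1, 1, 1, 1, 1, 6, 14, 10, 4, 1, 1, 1, 1, 1, 9, 17, 17, 18, 18, 18]
```

The outer rails agree on a slope of 0.0204, giving a lane line of x ≈ 0.506 + 0.0205·y. The box is about 2.5 mm too far +x, well within the 10 mm margin. I'll correct it gradually during the push.

Request:
jog_arm --pt "0.035 -0.05 0 0 0 0 0.003" --pt "0.035 -0.1 0 0 0 0 0.003" --pt "0.035 -0.15 0 0 0 0 0.003" --pt "0.035 -0.158 0 0 0 0 0.003" --pt "0.035 -0.158 0 0.05 0 0 0.003" --pt "0.035 -0.158 0 0.1 0 0 0.003" --pt "0.035 -0.158 0 0.119 0 0 0.003" --pt "0.035 -0.158 0 0.119 0 0 0.003" --pt "0.035 -0.164 0 0.119 0 0 0.003" --pt "0.035 -0.17 0 0.119 0 0 0.003" --pt "0.035 -0.174 0 0.119 0 0 0.003" --pt "0.035 -0.178 0 0.119 0 0 0.003" --pt "0.035 -0.182 0 0.119 0 0 0.003"

```text
clock: 16.45
position: [0.5154, 0.2554, -0.0115]
tcp_rot: [0.0, 0.716, 0.698, 0.002]
wrist_force: [-0.4, 4.4, 3.1]
width: 0.4
grasp_force: 2.0
```

```bash
python3 go.py .508 .16 -.014 -1.5925
```

```text
[ 0.5154  0.2554 -0.0115] [ 1.    -0.025  0.003] [-0.4   4.42  3.13] [0.34 0.58 1.76 0.   0.81 0.36] t 16.45
d [-0.0955 -0.0049  0.0023] [ 0.003 -0.002 -0.004]
```

Request:
jog_arm --pt "0.035 0 0 0 0 0 0" --pt "0.035 0 0 0 0 0 0"

```text
clock: 16.65
position: [0.5142, 0.2546, -0.0127]
tcp_rot: [0.0, 0.716, 0.698, 0.0]
wrist_force: [0.3, 2.4, 0.9]
width: 0.397
grasp_force: 0.8
```

```bash
python3 go.py .511 .2 -.014 -1.5925; python3 sidebox.py
```

```text
[ 0.5142  0.2546 -0.0127] [ 1.    -0.025  0.001] [0.28 2.38 0.87] [ 0.34  0.58  1.76 -0.    0.81  0.36] t 16.65
d [-0.0546 -0.0018  0.0013] [ 0.001  0.    -0.003]
[[317, 249], [317, 199], [343, 190], [343, 233], [338, 251]]
[[0.526, 0.29, 0.537, 0.235], [0.574, 0.051, 0.589, -0.02], [0.507, -0.018, 0.517, -0.095], [0.474, 0.21, 0.481, 0.15], [0.474, 0.288, 0.482, 0.233]]
```

Request:
jog_arm --pt "0.035 -0.005 0 0 0 0 -0.001" --pt "0.035 -0.01 0 0 0 0 -0.002" --pt "0.035 -0.015 0 0 0 0 -0.003" --pt "0.035 -0.02 -0.001 0 0 0 -0.003" --pt "0.035 -0.025 -0.001 0 0 0 -0.003" --pt "0.035 -0.03 -0.001 0 0 0 -0.003" --pt "0.035 -0.035 -0.001 0 0 0 -0.003" --pt "0.035 -0.04 -0.001 0 0 0 -0.003" --pt "0.035 -0.045 -0.001 0 0 0 -0.003" --pt "0.035 -0.05 -0.002 0 0 0 -0.003" --pt "0.035 -0.05 -0.002 0 0 0 -0.003" --pt "0.035 -0.03 -0.002 0 0 0 -0.003" --pt "0.035 0 -0.002 0 0 0 -0.003" --pt "0.035 0.03 -0.002 -0.05 0 0 -0.003" --pt "0.035 0.05 -0.002 -0.1 0 0 -0.003" --pt "0.035 0.1 -0.002 -0.12 0 0 -0.003" --pt "0.035 0.15 -0.002 -0.12 0 0 -0.003" --pt "0.035 0.18 -0.002 -0.12 0 0 -0.003" --pt "0.035 0.18 -0.002 -0.12 0 0 -0.003"

```text
clock: 18.6
position: [0.5161, 0.4391, 0.107]
tcp_rot: [-0.0, 0.714, 0.701, 0.001]
wrist_force: [0.5, -0.8, 0.1]
width: 0.399
grasp_force: 0.0
```

```bash
sed -i 's/.5057+.022\*(y+.03)/.506+.0205*y/' box.py; python3 box.py; python3 go.py .51 .225 -.014 -1.5915; python3 sidebox.py
```

```text
box (array([508.2, 147.2]), array([92.6, 70.2]), -0.004) lateral mm -0.8 to home 177.7
[0.5155 0.436  0.1062] [ 0.77 -1.03 -0.76]
[0.5155 0.436  0.1062] [ 1.    -0.019 -0.001] [ 0.77 -1.03 -0.76] [ 0.6   0.55  1.43 -0.    1.17  0.62] t 18.65
d [-0.2109 -0.0015  0.1205] [-0.001  0.001  0.002]
[[342, 240], [321, 238], [296, 197], [295, 190], [328, 176], [344, 224]]
[[0.472, 0.241, 0.479, 0.183], [0.525, 0.243, 0.536, 0.185], [0.638, 0.051, 0.658, -0.02], [0.652, 0.01, 0.672, -0.065], [0.569, -0.104, 0.584, -0.186], [0.477, 0.168, 0.485, 0.105]]
```

The box nose is entering the lane mouth, laterally about −1 mm and square. I'll continue straight along the lane.

Request:
jog_arm --pt "0.035 -0.05 -0.001 0 0 0 0.002" --pt "0.035 -0.1 -0.001 0 0 0 0.002" --pt "0.035 -0.15 -0.001 0 0 0 0.002" --pt "0.035 -0.2 -0.002 0 0 0 0.002" --pt "0.035 -0.208 -0.002 0 0 0 0.002" --pt "0.035 -0.208 -0.002 0.05 0 0 0.002" --pt "0.035 -0.208 -0.002 0.1 0 0 0.002" --pt "0.035 -0.208 -0.002 0.12 0 0 0.002" --pt "0.035 -0.208 -0.002 0.12 0 0 0.002" --pt "0.035 -0.208 -0.002 0.12 0 0 0.002" --pt "0.035 -0.214 -0.002 0.12 0 0 0.002" --pt "0.035 -0.22 -0.002 0.12 0 0 0.002" --pt "0.035 -0.225 -0.002 0.12 0 0 0.002" --pt "0.035 -0.23 -0.002 0.12 0 0 0.002" --pt "0.035 -0.235 -0.002 0.12 0 0 0.002" --pt "0.035 -0.24 -0.002 0.12 0 0 0.002" --pt "0.035 -0.245 -0.002 0.12 0 0 0.002" --pt "0.035 -0.25 -0.002 0.12 0 0 0.002" --pt "0.035 -0.255 -0.002 0.12 0 0 0.002" --pt "0.035 -0.255 -0.002 0.12 0 0 0.002"

```text
clock: 20.7
position: [0.5084, 0.1788, -0.0131]
tcp_rot: [0.0, 0.716, 0.699, -0.001]
wrist_force: [0.6, 0.1, -0.4]
width: 0.394
grasp_force: 0.1
```

```bash
python3 go.py .5084 .12 -.014 -1.5915; python3 box.py pics/c5.png
```

```text
[ 0.5084  0.1788 -0.0131] [ 1.    -0.024 -0.001] [ 0.58  0.06 -0.37] [ 0.21  0.55  1.84 -0.    0.76  0.24] t 20.7
d [-0.0587  0.0014  0.0009] [-0.001  0.001 -0.003]
box (array([505.9, 116.6]), array([81.3, 72.6]), -0.043) lateral mm -2.5 to home 147.1
[ 0.508   0.1788 -0.0133] [-0.47  0.45  0.41]
```

View pics/c5.png

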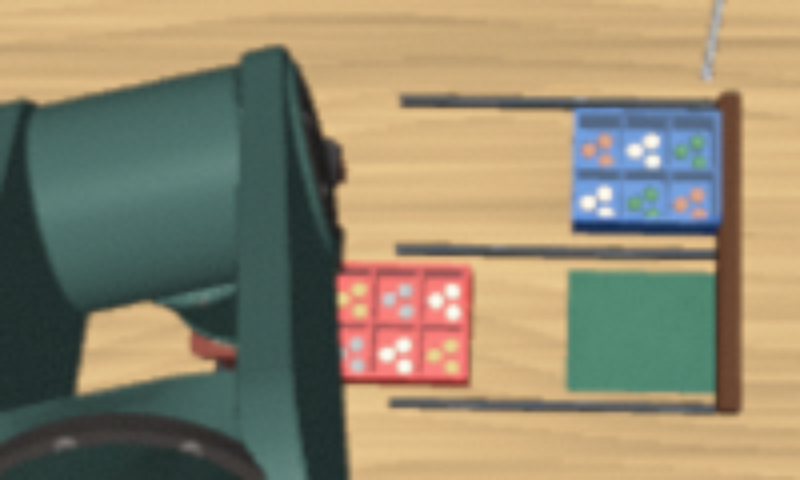

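The box nose is in the lane mouth: lid front corners at about (471,264) and (470,384), rails at rows ~250 and ~404. I'll compute the actual clearances at that column.

Run:
```python
from meas import *
c=manip.capture('top'); f=lambda p:np.array(p)/4+[190-.375,140-.375]
a=ray(c,f([[471,264],[469,384],[340,262],[340,382]]),.042); r=ray(c,f([[470,250.5],[470,404]]),.012)
print(a.round(4).tolist(),r.round(4).tolist(),'lat front',(a[:2,0].mean()-r[:,0].mean())*1000)
print('slope of lid edges',(a[0]-a[2])[0]/(a[0]-a[2])[1],(a[1]-a[3])[0]/(a[1]-a[3])[1])
m=mask(c,(0,120,150),(10,255,255),(276,190,320,245)); 
for col in (278,284,290,296,302,305):
    rr=np.where(m[:,col])[0]; p=ray(c,[[col,rr.min()-.5],[col,rr.max()+.5]],.042); print(col,rr.min(),rr.max(),p.mean(0).round(4),(p[:,0].mean()-.506-.0205*p[:,1].mean())*1000)
```

```text
[[0.5415, 0.0758], [0.4691, 0.0765], [0.5431, 0.1548], [0.4705, 0.1534]] [[0.5555, 0.078], [0.4601, 0.0774]] lat front -2.45893424714283
slope of lid edges 0.01944047870831244 0.018608402813681743
278 206 234 [0.507 0.146] -1.949265413624637
284 206 234 [0.507  0.1316] -1.7048867577025886
290 206 234 [0.5069 0.1172] -1.4605921686748893
296 206 234 [0.5069 0.1028] -1.2163816031682044
302 206 236 [0.5045 0.0884] -3.3573243069486756
305 206 236 [0.5044 0.0812] -3.235142930941086
```

Request:
jog_arm --pt "0.035 -0.005 0 0 0 0 -0.001" --pt "0.035 -0.01 0 0 0 0 -0.002" --pt "0.035 -0.015 0.0005 0 0 0 -0.002" --pt "0.035 -0.02 0.0005 0 0 0 -0.002" --pt "0.035 -0.025 0.001 0 0 0 -0.002" --pt "0.035 -0.03 0.001 0 0 0 -0.002" --pt "0.035 -0.035 0.0015 0 0 0 -0.002" --pt "0.035 -0.04 0.0015 0 0 0 -0.002" --pt "0.035 -0.045 0.002 0 0 0 -0.002" --pt "0.035 -0.05 0.002 0 0 0 -0.002" --pt "0.035 -0.055 0.0025 0 0 0 -0.002" --pt "0.035 -0.06 0.0025 0 0 0 -0.002" --pt "0.035 -0.065 0.0025 0 0 0 -0.002" --pt "0.035 -0.07 0.003 0 0 0 -0.002" --pt "0.035 -0.075 0.003 0 0 0 -0.002" --pt "0.035 -0.08 0.003 0 0 0 -0.002" --pt "0.035 -0.085 0.003 0 0 0 -0.002" --pt "0.035 -0.085 0.003 0 0 0 -0.002"

```text
clock: 22.6
position: [0.5096, 0.0939, -0.0129]
tcp_rot: [0.0, 0.715, 0.699, -0.0]
wrist_force: [-0.0, 0.8, -0.2]
width: 0.4
grasp_force: 0.0
```

```bash
cat > fr.py <<'E'
from meas import *
c=manip.capture('top'); m=mask(c,(0,120,150),(10,255,255),(300,190,376,245)); cols=np.where((m>0).sum(0)>15)[0]; print('red cols',cols.min(),cols.max())
for col in np.linspace(cols.min()+2,cols.max()-2,6).astype(int):
    rr=np.where(m[:,col])[0]; p=ray(c,[[col,rr.min()-.5],[col,rr.max()+.5]],.042); print(col,rr.min(),rr.max(),p.mean(0).round(4),round((p[:,0].mean()-.506-.0205*p[:,1].mean())*1000,1))
y=ray(c,[[cols.max()+.5,222]],.042)[0,1]; print('front y',y,'gap to stop mm',1000*(y+.0755))
E
python3 go.py .506 .03 -.014 -1.5915; python3 fr.py
```

```text
[ 0.5096  0.0939 -0.0129] [ 1.    -0.022 -0.   ] [-0.03  0.83 -0.16] [ 0.05  0.53  1.88 -0.    0.73  0.07] t 22.6
d [-0.064  -0.0022  0.0011] [-0.     0.    -0.002]
red cols 328 342
330 205 233 [0.509  0.0214] 2.6
332 205 233 [0.509  0.0166] 2.7
334 205 234 [0.5078 0.0118] 1.6
336 205 234 [0.5078 0.007 ] 1.6
338 205 234 [0.5078 0.0022] 1.7
340 205 234 [ 0.5077 -0.0025] 1.8
front y -0.008458197532412306 gap to stop mm 67.04180246758769
```

Request:
jog_arm --pt "0.035 -0.005 0 0 0 0 -0.001" --pt "0.035 -0.01 0 0 0 0 -0.001" --pt "0.035 -0.015 -0.0005 0 0 0 -0.001" --pt "0.035 -0.02 -0.0005 0 0 0 -0.001" --pt "0.035 -0.025 -0.001 0 0 0 -0.001" --pt "0.035 -0.03 -0.001 0 0 0 -0.001" --pt "0.035 -0.035 -0.001 0 0 0 -0.001" --pt "0.035 -0.04 -0.001 0 0 0 -0.001" --pt "0.035 -0.045 -0.0015 0 0 0 -0.001" --pt "0.035 -0.05 -0.0015 0 0 0 -0.001" --pt "0.035 -0.054 -0.0015 0 0 0 -0.001" --pt "0.035 -0.057 -0.0015 0 0 0 -0.001" --pt "0.035 -0.06 -0.0015 0 0 0 -0.001" --pt "0.035 -0.06 -0.0015 0 0 0 -0.001"

```text
clock: 24.05
position: [0.5068, 0.0342, -0.013]
tcp_rot: [0.0, 0.714, 0.7, -0.0]
wrist_force: [0.7, 0.1, -0.2]
width: 0.4
grasp_force: 0.0
```

```bash
python3 go.py .506 .025 -.014 -1.5915; python3 fr.py
```

```text
[ 0.5068  0.0342 -0.013 ] [ 1.    -0.021 -0.   ] [ 0.74  0.06 -0.18] [-0.07  0.52  1.91 -0.    0.72 -0.05] t 24.05
d [-0.0092 -0.0006  0.001 ] [-0.     0.001 -0.   ]
red cols 341 366
343 216 234 [ 0.4943 -0.0096] -11.5
347 218 225 [ 0.5026 -0.0192] -3.0Traceback (most recent call last):
  File "fr.py", line 4, in <module>
    rr=np.where(m[:,col])[0]; p=ray(c,[[col,rr.min()-.5],[col,rr.max()+.5]],.042); print(col,rr.min(),rr.max(),p.mean(0).round(4),round((p[:,0].mean()-.506-.0205*p[:,1].mean())*1000,1))
                                            ~~~~~~^^
    return umr_minimum(a, axis, None, out, keepdims, initial, where)
ValueError: zero-size array to reduction operation minimum which has no identity
```

Request:
jog_arm --pt "0.035 -0.003 0 0 0 0 0" --pt "0.035 -0.005 0 0 0 0 0" --pt "0.035 -0.007 0 0 0 0 0" --pt "0.035 -0.0085 0 0 0 0 0" --pt "0.035 -0.0085 0 0 0 0 0"

```text
clock: 24.6
position: [0.5067, 0.0275, -0.013]
tcp_rot: [-0.001, 0.715, 0.699, 0.001]
wrist_force: [0.8, 10.0, -0.3]
width: 0.399
grasp_force: 4.7
```

Request:
jog_arm --pt "0.035 -0.001 0 0 0 0 0" --pt "0.035 -0.002 0 0 0 0 0" --pt "0.035 -0.002 0 0 0 0 0"

```text
clock: 24.9
position: [0.5067, 0.0275, -0.0129]
tcp_rot: [-0.002, 0.715, 0.699, 0.002]
wrist_force: [1.2, 19.2, 0.5]
width: 0.4
grasp_force: 10.0
```

The box is firmly against the stop: force rose to 19 N with no travel. I'll retreat along the lane, go up and look.

Request:
jog_arm --pt "0.035 0.003 0 0 0 0 0" --pt "0.035 0.012 0 0 0 0 0" --pt "0.035 0.03 0 0 0 0 0" --pt "0.035 0.04 0 -0.04 0 0 0" --pt "0.035 0.05 0 -0.09 0 0 0" --pt "0.035 0.1 0 -0.13 0 0 0" --pt "0.035 0.15 0 -0.13 0 0 0" --pt "0.035 0.2 0 -0.13 0 0 0" --pt "0.035 0.25 0 -0.13 0 0 0" --pt "0.035 0.27 0 -0.13 0 0 0" --pt "0.035 0.27 0 -0.13 0 0 0" --pt "0.035 0.27 0 -0.13 0 0 0"

```text
clock: 26.1
position: [0.5118, 0.2943, 0.1167]
tcp_rot: [0.0, 0.714, 0.7, -0.001]
wrist_force: [0.3, -0.2, 0.5]
width: 0.4
grasp_force: 0.0
```

```bash
python3 box.py; python3 fr.py; python3 sidebox.py
python3 - <<'E'
from meas import *
c=manip.capture('top'); print('blue',rect(ray(c,hullpts(mask(c,(100,80,110),(125,255,255),(320,160,375,202))),.042)))
E
```

```text
box (array([506.4, -29.1]), array([91.4, 72.4]), -0.004) lateral mm 1.0 to home 1.4
[0.5118 0.2934 0.1167] [ 0.42 -0.34  0.01]
red cols 333 370
335 205 234 [0.5078 0.0094] 1.6
341 205 234 [ 0.5077 -0.0049] 1.8
348 205 234 [ 0.5077 -0.0217] 2.1
354 205 234 [ 0.5076 -0.036 ] 2.4
361 206 235 [ 0.5052 -0.0527] 0.2
368 205 235 [ 0.5063 -0.0694] 1.7
front y -0.0752963627930028 gap to stop mm 0.20363720699720367
[[355, 188], [351, 207], [334, 205], [337, 190], [342, 187]]
[[0.473, -0.038, 0.48, -0.116], [0.47, 0.078, 0.478, 0.008], [0.519, 0.076, 0.531, 0.006], [0.525, -0.015, 0.537, -0.091], [0.513, -0.037, 0.524, -0.115]]
blue (array([602.2, -30.3]), array([88.1, 70. ]), -0.005)
```

The red box is home: against the stop, about 1 mm off centre and square. The blue box hasn't moved and the arm is clear.

```bash
python3 -c "
from station import manip; print(manip.sign_off())"
```

```text
the job is handed in; nothing more can be done
None
```

The red box is parked fully home in the free lane and the job is handed in, but no verdict came back: it measured about 1 mm off centre and square, with no sign of rail contact and the blue box unmoved, but because the reported tool height seemed about 28 mm low, my first approach skimmed over the lid, moving the box about 2 mm, and by the reported pose the grasp point was inside the box then.

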